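Index the loaded nest to the arrow and lock the dial

ROBOT

A 7-joint arm with a two-finger parallel gripper is mounted at the origin on the work surface. World frame = base frame: x ahead of the robot, y to its left, z up, the work surface at z = 0. Lengths are in m, angles in rad, forces in N, time in s.
With the tool pointing down it reaches from about 0.4 to 0.9 m from the base axis. Payload 5.6 kg.
Tool frame: the origin (TCP) lies midway between the tips of the shut fingers; the grasp point (between the pads) lies 19 mm behind it; z points along the fingers, y is the line along which they close (so a half turn about z gives the same grasp; the last joint's range is limited). The gripper opens to 92 mm and grips with 3 to 60 N. Pads are 20 mm wide; open, the fingers measure 128 mm over their backs; the gripper's body (75 mm by 189 mm) begins 69 mm behind the grasp point.
Start: joints at [1.118, 0.468, -0.012, 1.603, 0.006, 1.071, -0.056], TCP at [0.259, -0.596, 0.215] pointing down, gripper open.
Joint ranges: [-2.53, 2.53], [-0.31, 2.02], [-1.57, 1.55], [0.28, 2.44], [-1.29, 4.43], [0.15, 1.84], [-2.92, 2.92]. Speed limits (rad/s): [2.57, 2.57, 3.14, 3.14, 3.14, 3.14, 3.14].

INTERFACE

Orientations are given as a 3x3 rotation matrix whose columns are the frame's x, y, z axes.
In Python, from station import env, effector, solver, viewer, workorder, search_frame, tip_of gives the robot as it stands. Calls block until the motion is done:
- env.reach(position, orientation): joint-space move of the TCP to a pose.
- env.movel(position, frame=None, rate=0.15): straight line of the TCP; frame=None keeps the orientation; rate is the mean speed in m/s.
- env.goto_joints(angles): joint-space move.
- effector.release() and effector.grasp(squeeze=None): open the fingers fully, or close them until they stop; squeeze is the grip in N (None keeps the last).
- env.pause(seconds).
- solver.inverse_kinematics(position, orientation): joint angles nearest the present ones, or None.
- env.sense(): the state.
- viewer.read_camera(name): name is "side" or "top"; returns (picture, depth): 480x640x3 uint8, red, green, blue; 480x640 float32, m along the optical axis (not along the pixel's ray), 0 where there is no reading.
- viewer.camera_info(name): a dict with "intrinsics" (3x3 intrinsics, pixels), "eye" and "rotation" of the camera in the world. Camera axes: x right, y up, looking along -z (the intrinsics and any distortion apply to the point x, -y, -z); pixel columns grow to the right and rows downward; lengths in m; the calibration is good to about 2 mm. A picture is of the moment at which its call begins. camera_info takes no time and is no camera call.
A pose or a line that the arm cannot do raises env.PlanningError and nothing moves.
- workorder.finish_job(): hands the job in; it is judged then, once.
Trained networks look in the newest picture that a camera, given by its name, has taken for a name from the list of things; names that differ only in an ending like _2 or _b are one class to them, and where a whole thing is asked for, a point or a joint stands for the part that bears it (a point fixed in the world has none). Each returns a list of dicts, best first, with "score" (0 to 1); they miss things now and then, are a little off and sometimes report something else, mostly with a low value. They report only what shows in the picture. A call takes as long as a camera call. They do not tell look-alikes from the thing itself.
- search_frame(camera, name): "at" ([x, y, z] in m, in world coordinates, good to about 4 mm: the middle of the surface that is visible of it).
- tip_of(camera, name): "at" ([x, y, z] in m, in world coordinates, good to about 4 mm: a listed point, or the origin of a listed thing).
The state is a dict: "t": time; "joint_positions": joint angles; "joint_velocities": joint speeds; "tau": joint torques, N m; "ee_pos": TCP position; "tcp_rot": TCP orientation; "wrist_force": force on the tool from outside, world axes, zero at the start; "moment": the same for the moment, N m; "gripper_width": finger opening in m; "grasp_force": force on a finger pad.
Only numpy, scipy, OpenCV 4.12 (cv2) and the standard library are available. Lean on these libraries where they do the work, as an engineer would, in place of code of your own. Each camera call takes 0.05 s, during which the arm holds its last target. There are 200 camera calls.

TASK

With a fingertip, push on the spokes of the blue indexing dial to turn it, either way round, until the nest with the brass bushing stands right in front of the red arrow; then push the red-knobbed lock lever round until it rests against the green stop pin. Push gently, grasp or lift nothing, and do not touch the bushings or disturb the things standing around the fixture. Finish with the hand clear of everything.

Things in the scene. Friction and masses are not known exactly. Their poses are not given: they have to be found in the camera images.
- fixture: grey cast fixture fixed to the bench; origin: centre of its underside on the bench, below the dial's axis. In its frame the red arrow (on a white lug 44 mm wide from 70 to 175 mm out along +x, top 26 mm above the bench) lies along +x and points in to the dial; the lock lever's pivot lies 190 mm out along +y, on a grey arm 60 mm wide and a round foot of 60 mm radius, both at most 30 mm high
- dial_axis (a point): point on the dial's upright axis at the height of the dial's top face, 66 mm above the bench; axes as fixture
- station (a point): point on the dial's top face level, 55 mm from the dial's axis in line with the red arrow: where the brass bushing's underside centre must come; fixed to the fixture
- dial: blue dial, a disc 170 mm across, 16 mm thick, top 66 mm above the bench; origin: centre of its underside. Turns without stops, needs about 0.35 N m, stays where left. Four nests with a 17 mm locating pin, 13 mm high, lie 55 mm out along its +x, +y, -x and -y; brass bushing in +x, dark steel one in -x, others empty. Hub 34 mm across, 12 mm above the top.
- spoke_ball (a point): centre of the black ball (21 mm) on the end of the spoke 45 degrees anticlockwise from the brass bushing; turns with the dial. Four such spokes stand half-way between the nests: steel bars 12 mm thick from the rim (85 mm from the axis) to a ball 140 mm from it, centre line 58 mm above the bench; what lies below them ends 43 mm above the bench or lower
- lock_lever (a joint): lock lever, rad: 0 open, 1.57 against the green stop pin (locked); grows anticlockwise from above; stiff: about 0.25 N m, stays where it is left; it starts at 0 to 0.45. The lever points along the fixture's +x turned anticlockwise by 1.22 rad plus this value
- lever_pivot (a point): point on the lever's upright axis at the height of the lever bar's centre line, 62 mm above the bench; axes as fixture. The stop pins (dark: open, green: locked) stand 45 mm from the pivot, 10 mm thick, tops 72 mm above the bench; outside 60 mm from the pivot nothing lies below the bar
- lever_knob (a point): centre of the red ball (26 mm diameter) at the end of the steel lever bar (13 mm thick), 105 mm from the pivot, 62 mm above the bench; its x axis points outward along the bar.
- brass_bushing: brass-coloured turned bushing (short tube) 38 mm outside diameter, 21 mm bore, 30 mm tall; origin: centre of its underside, z up; stands loose over the pin of the dial's +x nest
- steel_bushing: dark steel turned bushing (short tube) 38 mm outside diameter, 21 mm bore, 30 mm tall; origin: centre of its underside, z up; stands loose over the pin of the dial's -x nest
- spare_bushing: dark steel turned bushing (short tube) 38 mm outside diameter, 21 mm bore, 30 mm tall; origin: centre of its underside, z up; bystander standing on the bench near the fixture
- grease_tin: closed round tin, yellow with a white label and white lid, 66 mm diameter, 80 mm tall; bystander on the bench; origin: centre of its underside
- tub: open white plastic tub, 80 mm across the rim, 55 mm tall; bystander on the bench; origin: centre of its underside
Mind the look-alikes: they are no part of the job. What is shaped like the steel_bushing but orange or pink is not meant.

How it is judged:
On the way, in this order (a step that is already met when the one before it is completed fails the run):
1. the brass bushing's nest stands at the red arrow, the dial at rest (horizontal distance between brass_bushing and station below 0.006 m and angular speed of dial below 0.06 rad/s), for 0.3 s.
2. the lock lever is against the green stop pin (value of joint lock_lever above 1.47 rad), for 0.2 s.
At the end, for the whole second after the job is handed in: the brass bushing's centre is within 6 mm of the station (about 6 degrees of dial), the dial at rest, the lock lever within 0.1 rad of its stop, and both bushings still seated upright in their nests (all of step 1 and value of joint lock_lever above 1.47 rad and z of brass_bushing in the frame of dial between 0.012 and 0.02 m and angle between each of brass_bushing, steel_bushing's own z axis and vertical below 0.12 rad and z of steel_bushing in the frame of dial between 0.012 and 0.02 m); the robot touches nothing.
It fails at once if a bushing on the dial is lifted or tipped out of its nest (z of any of brass_bushing, steel_bushing in the frame of dial above 0.024 m or angle between any of brass_bushing, steel_bushing's own z axis and vertical above 0.3 rad).
It fails at once if the robot touches a bushing on the dial (over 2 N) (contact force between any of the fingers, the arm and brass_bushing above 2 N or contact force between any of the fingers, the arm and steel_bushing above 2 N).
It fails at once if the dial, lever or fixture is pushed hard or pinched by the fingers (over 40 N) (contact force between the fingers and dial above 40 N or contact force between the fingers and fixture above 40 N).
It fails at once if a bystander is moved more than 15 mm (distance of any of spare_bushing, grease_tin, tub from where it was at the start of the episode above 0.015 m).
It also fails if it takes over 69 s, if anything falls off the work surface, if the arm or the gripper's body presses on something with over 40 N, if the wrist force passes 120 N, or if a joint passes its speed limit or range.

## Working session

There is one attempt and no reset: what is moved stays moved. The work goes in short steps, each a Python script; the robot and the scene stay as the last script left them, time stands still between calls to the robot, and variables do not carry over. Pictures are saved under pics/ and viewed, at most 10 in all, crops included, and the job is handed in when it is done.

```bash
mkdir -p pics; ls; python3 - <<'E'
from station import env, effector, solver, viewer, workorder, search_frame, tip_of
import cv2
for c in("top","side"):
    p,d=viewer.read_camera(c); cv2.imwrite(f"pics/{c}0.png",p[:,:,::-1])
    i=viewer.camera_info(c); print(c,i)
    for n in("fixture","dial_axis","station","spoke_ball","lever_pivot","lever_knob","brass_bushing","steel_bushing","spare_bushing","grease_tin","tub"):
        try: print(n,[(r["at"],r["score"]) for r in tip_of(c,n)][:4])
        except Exception as e: print(n,e)
print(env.sense())
E
```

```text
pics
top {'intrinsics': array([[497.00720821,   0.        , 323.18333459],
       [  0.        , 497.00720821, 225.10830374],
       [  0.        ,   0.        ,   1.        ]]), 'eye': array([ 0.44994471, -0.02387633,  1.0552957 ]), 'rotation': array([[ 0.02636215,  0.99241483, -0.12007433],
       [-0.99964064,  0.02675504,  0.00166085],
       [ 0.00486085,  0.1199874 ,  0.99276351]])}
fixture []
dial_axis []
station [([0.5982, -0.1212, 0.0608], 0.73)]
spoke_ball [([0.4608, 0.0078, 0.0604], 0.84)]
lever_pivot [([0.6081, 0.0746, 0.0637], 0.78), ([0.6595, -0.2577, 0.001], 0.71)]
lever_knob [([0.6605, 0.1608, 0.0584], 0.62)]
brass_bushing [([0.5528, -0.051, 0.0678], 0.82)]
steel_bushing [([0.5591, -0.341, -0.0006], 0.75), ([0.5352, -0.1583, 0.0709], 0.61)]
spare_bushing [([0.3572, -0.2393, -0.0008], 0.82)]
grease_tin [([0.6626, -0.2605, 0.001], 0.59)]
tub [([0.751, 0.0088, -0.0002], 0.73), ([0.5352, -0.1577, 0.0686], 0.31)]
side {'intrinsics': array([[518.3490978 ,   0.        , 316.82494481],
       [  0.        , 518.3490978 , 245.6692513 ],
       [  0.        ,   0.        ,   1.
[... 870 characters left out ...]
, 'joint_velocities': array([ 0.00014078,  0.00126694,  0.00071378, -0.00099783,  0.00011047,
        0.00103719, -0.00159893]), 'tau': array([-1.72301015e-04, -5.20418000e+01, -1.26914203e-02, -2.44054395e+01,
       -5.67170489e-02,  1.12155208e-02, -1.31249618e-05]), 'ee_pos': array([ 0.25897652, -0.5961779 ,  0.21458618]), 'tcp_rot': array([[ 9.17202217e-01,  3.98422002e-01, -1.57149980e-05],
       [ 3.98422002e-01, -9.17202217e-01, -2.07039150e-05],
       [-2.26627263e-05,  1.27284758e-05, -1.00000000e+00]]), 'wrist_force': array([-0.35710347, -0.56501272,  0.60483996]), 'moment': array([ 0.02991843,  0.02292272, -0.00979454]), 'grasp_force': 0.0, 'gripper_width': 0.09190417894845121}
```

View pics/top0.png

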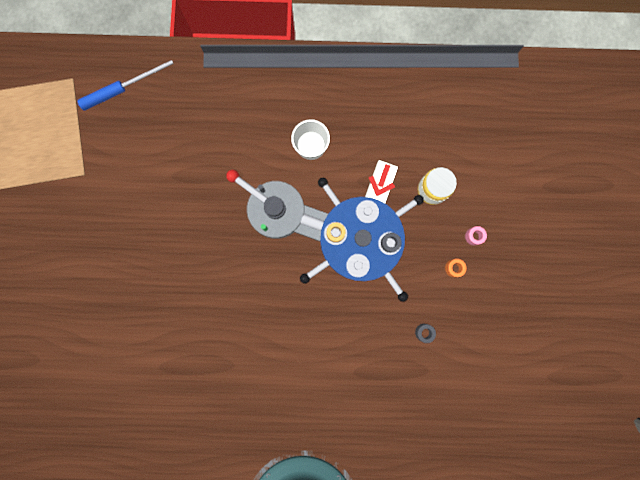

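View pics/side0.png

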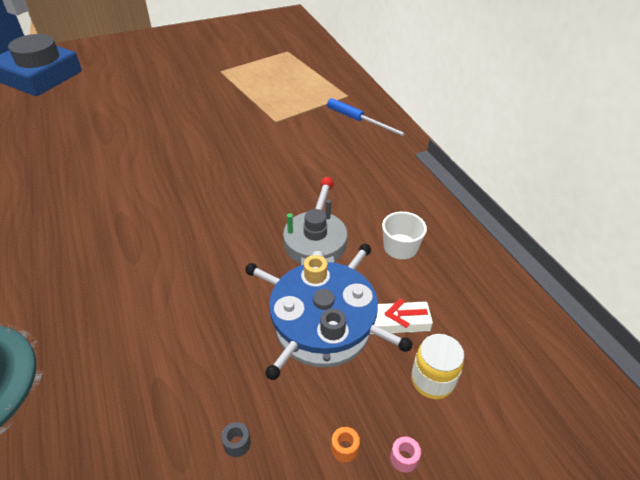

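Top view: the brass bushing is at (335,232) and the steel one at (390,243) on the dial. The arrow is at (381,180), the red knob at (232,176), the green pin at (265,228) and the spoke balls at (323,183), (419,200), (403,297) and (305,278). The side view agrees.

- **Could be taken for the brass bushing:** orange ring (456,268) and pink ring (477,236), both on the bench. I choose (335,232), which is on the dial.
- **Could be taken for the steel bushing:** the spare at (426,333). I choose (390,243).
- **Could be taken for the lever knob:** only the red ball at (232,176). The red tray is not a match.

The dial has to turn about 100° clockwise. I'll check with a crop and refine the pixel positions.

```bash
cat > h.py <<'E'
from station import env, effector, solver, viewer, workorder, search_frame, tip_of
import numpy as np, cv2
def ray(cam,uv,z):
    i=viewer.camera_info(cam);K=i["intrinsics"]
    d=i["rotation"]@np.array([(uv[0]-K[0,2])/K[0,0],-(uv[1]-K[1,2])/K[1,1],-1])
    return (i["eye"]+d*(z-i["eye"][2])/d[2])[:2]
def blobs(mask,amin,box=(200,120,460,340)):
    m=np.zeros_like(mask,np.uint8);x0,y0,x1,y1=box
    m[y0:y1,x0:x1]=mask[y0:y1,x0:x1]
    n,_,s,c=cv2.connectedComponentsWithStats(m)
    return [(c[k],s[k,4]) for k in range(1,n) if s[k,4]>=amin]
def look(name=None):
    p,_=viewer.read_camera("top")
    if name: cv2.imwrite(f"pics/{name}.png",cv2.resize(p[140:320,210:470,::-1],None,fx=3,fy=3))
    h=cv2.cvtColor(p,cv2.COLOR_RGB2HSV);H,S,V=h[...,0],h[...,1],h[...,2]
    out={}
    for k,m,a,z in(("blue",(H>105)&(H<125)&(S>120),300,.066),("dark",(V<60)&(S<110),30,None),("brass",(H>14)&(H<28)&(S>100)&(V>150),30,.096),
                 ("red",((H<5)|(H>175))&(S>170)&(V>120),20,.062),("green",(H>45)&(H<80)&(S>120)&(V>60),4,.072)):
        out[k]=[(c.round(1),int(a_),ray("top",c,.058 if z is None else z).round(4)) for c,a_ in blobs(m,a)]
    hull=cv2.convexHull(np.argwhere((H>105)&(H<125)&(S>120)&(np.indices(H.shape)[0]>120)&(np.indices(H.shape)[1]>200))[:,::-1].astype(np.float32))
    out["hull"]=[(cv2.fitEllipse(hull)[0],0,ray("top",cv2.fitEllipse(hull)[0],.066))]
    return out
E
python3 - <<'E'
from h import *
for k,v in look("crop0").items():
    for x in v: print(k,*x)
E
```

```text
blue [362.  238.7] 3485 [ 0.5443 -0.1038]
dark [321.9 181.9] 55 [ 0.6594 -0.0207]
dark [418.6 199.3] 56 [ 0.6287 -0.2184]
dark [304.2 278.2] 61 [0.4629 0.0096]
dark [402.8 296.4] 63 [ 0.4321 -0.1876]
brass [431.1 189.2] 157 [ 0.6426 -0.2355]
brass [335.4 232. ] 197 [ 0.5531 -0.0495]
brass [453.1 267.4] 65 [ 0.4906 -0.2778]
red [383.6 175.1] 95 [ 0.6761 -0.1459]
red [231.7 175.2] 111 [0.6674 0.1634]
red [380.  186.5] 145 [ 0.6522 -0.1389]
green [263.6 227.1] 25 [0.5616 0.093 ]
hull (372.19476318359375, 231.3243408203125) 0 [ 0.55970855 -0.12399517]
```

View pics/crop0.png

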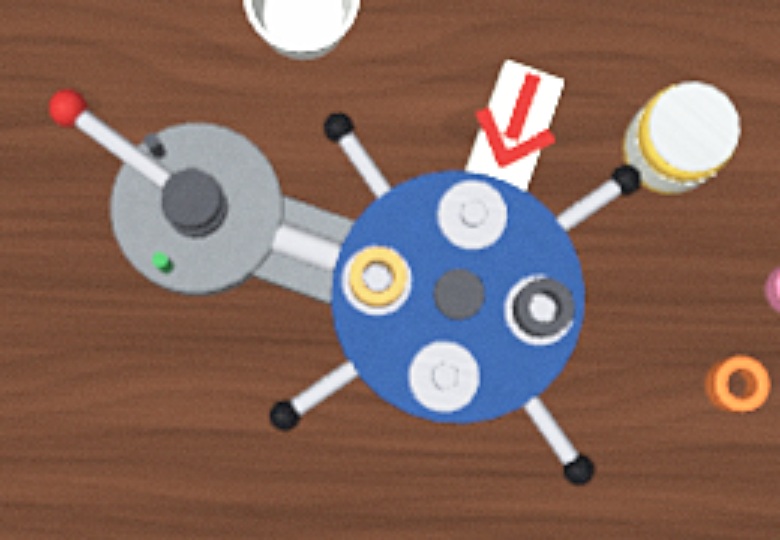

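Crop: the brass nest is at (378,278), on the dial and away from the orange ring. The arrow is at (515,120), and the sector on the robot's side is free. I'll push the lower-right spoke (ball at 216°) clockwise through that sector.

```bash
cat >> h.py <<'E'
AX=np.array([.5457,-.104]); PV=np.array([.607,.075])
def pose(c,phi,r,t,z,sgn=1):
    u=np.array([np.cos(phi),np.sin(phi)]);v=np.array([-u[1],u[0]])
    y=np.array([*(sgn*v),0]);zz=np.array([0,0,-1.]);R=np.c_[np.cross(y,zz),y,zz]
    return np.array([*(c+r*u+t*v),z]),R
def f(): return env.sense()["wrist_force"].round(1)
E
python3 - <<'E'
from h import *
D=np.radians
for s in(1,-1):
    for a in(216,190,160,130,115): 
        q=solver.inverse_kinematics(*pose(AX,D(a),.112,.024,.05,s)); print(s,a,None if q is None else np.round(q,2))
    for a in(56,100,141):
        q=solver.inverse_kinematics(*pose(PV,D(a),.078,-.026,.05,s)); print('L',s,a,None if q is None else np.round(q,2))
print("fixdir",[np.degrees(np.arctan2(*(ray("top",c,.026)-AX)[::-1])) for c in((383.6,175.1),(380,186.5),(381.4,182))])
effector.grasp(5)
env.reach(*pose(AX,D(216),.112,.058,.2))
p,R=pose(AX,D(216),.112,.058,.05); env.movel(p,R,.15)
print(env.sense()["t"],env.sense()["ee_pos"],env.sense()["gripper_width"],f())
for t in np.arange(.04,.019,-.002):
    p,R=pose(AX,D(216),.112,t,.05); env.movel(p,R,.05); w=f(); print(round(t,3),w)
    if np.hypot(*w[:2])>3: break
print(env.sense()["t"])
E
```

```text
1 216 [ 0.51  0.49 -0.24  2.05  0.19  0.62 -0.8 ]
1 190 [ 0.41  0.43 -0.19  2.15  0.15  0.57 -1.29]
1 160 [ 0.24  0.4  -0.13  2.21  0.1   0.54 -1.89]
1 130 [ 0.06  0.42 -0.07  2.18  0.06  0.55 -2.5 ]
1 115 [-0.03  0.44 -0.02  2.13  0.02  0.57 -2.76]
L 1 56 [ 0.5   1.22 -1.34  1.56  1.21  1.36  1.56]
L 1 100 [ 0.49  1.18 -1.34  1.68  1.2   1.31  2.21]
L 1 141 [-0.16  0.58 -0.2   1.88  0.17  0.7  -2.7 ]
-1 216 [ 1.25  1.03 -1.33  2.01  1.15  1.16  1.59]
-1 190 [ 0.79  0.52 -0.65  2.13  0.52  0.65  1.53]
-1 160 [ 0.62  0.47 -0.58  2.18  0.45  0.6   0.93]
-1 130 [ 0.49  0.49 -0.58  2.15  0.46  0.62  0.28]
-1 115 [ 0.42  0.51 -0.56  2.1   0.45  0.64 -0.01]
L -1 56 [ 0.06  0.76 -0.43  1.59  0.38  0.88 -1.11]
L -1 100 [ 0.11  0.74 -0.59  1.71  0.51  0.85 -0.52]
L -1 141 [ 0.2   0.69 -0.69  1.85  0.59  0.81  0.1 ]
fixdir [np.float64(-18.515653545126145), np.float64(-18.955184646159058), np.float64(-18.743003265140647)]
5.375 [ 0.48978409 -0.21702777  0.0507376 ] 0.0007439347039448016 [ 0.9 -0.2  1.1]
0.04 [-0.3  0.1 -0.5]
0.038 [-0.  -0.2  0.4]
0.036 [ 0.4  0.1 -0.7]
0.034 [-0.4 -0.2  0.7]
0.032 [-0.  -0.2 -0.7]
0.03 [ 0.1  1.  -0.3]
0.028 [0.2 0.1 0.7]
0.026 [-0.2 -0.7 -0.7]
0.024 [-0.6 -0.2  0.6]
0.022 [0.8 0.3 0.2]
0.02 [ 0.4 -1.5  0.1]
8.3833
```

```bash
python3 - <<'E'
from h import *
D=np.radians
for t in np.arange(.018,.007,-.002):
    p,R=pose(AX,D(216),.112,t,.05); env.movel(p,R,.05); w=f(); print(round(t,3),w)
    if np.hypot(*w[:2])>2.2: break
print(t)
for a in np.arange(212,150,-4):
    p,R=pose(AX,D(a),.112,t,.05); env.movel(p,R,.06); w=f(); print(a,w,end=' ')
    if np.hypot(*w[:2])>15: break
print(env.sense()["t"]); o=look("c1")
for x in o["dark"]+o["brass"]: print(*x)
E
```

```text
0.018 [ 1.7 -2.3 -0.8]
0.018
212 [ 0.1 -0.1  0.5] 208 [-0.4 -0.1  0.3] 204 [ 0.9 -0.2  1.6] 200 [ 0.6 -0.8 -0.1] 196 [-0.5 -1.1 -0.2] 192 [-0.5 -0.   0.8] 188 [-0.5 -1.   0. ] 184 [ 0.2 -0.7 -0.3] 180 [ 0.1 -1.2  1.1] 176 [ 1.  -1.5  0.2] 172 [ 0.7 -0.3 -0.2] 168 [-0.1 -1.1 -0.1] 164 [-0.3 -0.8 -0.2] 160 [-0.2  0.1  0. ] 156 [ 0.1 -0.6  0.7] 152 [ 0.8  0.1 -0.2] 13.1667
[397.5 179.6] 48 [ 0.6683 -0.175 ]
[302.2 202.8] 57 [0.6151 0.0182]
[318.8 275.6] 44 [ 0.4689 -0.0194]
[422.6 274.7] 58 [ 0.4762 -0.2268]
[390.9 294.1] 52 [ 0.4359 -0.1639]
[314.5 301.9] 37 [ 0.4166 -0.0125]
[431.  189.2] 156 [ 0.6427 -0.2353]
[356.  210.1] 211 [ 0.5972 -0.0888]
[453.1 267.5] 66 [ 0.4905 -0.2778]
```

View pics/c1.png

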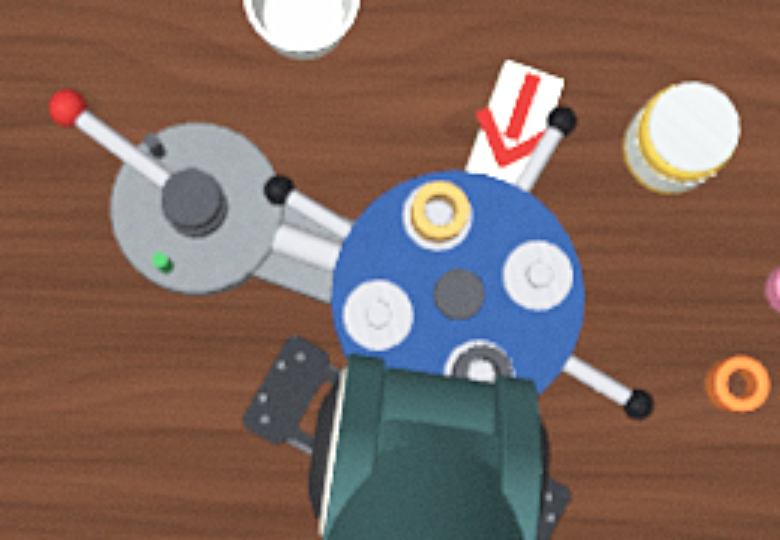

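The dial turns as planned: the brass is now at 15° (crop pixel (440,210)) and the target is about -19°. I'll continue and measure again near the end.

```bash
cat >> h.py <<'E'
def dial():
    o=look(); res=[]
    for c,a,w in o["dark"]:
        d=w-AX; 
        if a<80 and .130<np.hypot(*d)<.150: res.append(round(float(np.degrees(np.arctan2(d[1],d[0]))),1))
    b=[(w.tolist(),round(float(np.degrees(np.arctan2(*(w-AX)[::-1]))),1)) for c,a,w in o["brass"] if .04<np.hypot(*(w-AX))<.07]
    return res,b
E
python3 - <<'E'
from h import *
D=np.radians;t=.018
for a in list(np.arange(148,122,-4))+[121,119]:
    p,R=pose(AX,D(a),.112,t,.05); env.movel(p,R,.06); w=f(); print(a,w,end=' ')
    if np.hypot(*w[:2])>15: break
print(env.sense()["t"],dial())
print(tip_of("top","station"),tip_of("top","brass_bushing"))
E
```

```text
148 [-0.2 -0.7  1.2] 144 [ 1.4 -0.9  1.3] 140 [-0.8 -0.1  0.5] 136 [-0.1 -0.8  0.5] 132 [-0.2 -0.3 -0.1] 128 [ 0.1  0.1 -0.1] 124 [-0.7  0.2 -0.5] 121 [-1.1 -0.9  0.1] 119 [-1.9 -1.4 -0.5] 15.7 ([27.7, -62.0, -152.0], [([0.5969, -0.1194], -16.7)])
[{'at': [0.5999, -0.1227, 0.0603], 'score': 0.76}, {'at': [0.5962, -0.1234, 0.0678], 'score': 0.23}] [{'at': [0.6, -0.1208, 0.0663], 'score': 0.55}]
```

```bash
python3 - <<'E'
from h import *
D=np.radians;t=.018
a=D(117.2)
p,R=pose(AX,a,.112,t,.05); env.movel(p,R,.03); print(f()); env.pause(.2)
p,R=pose(AX,a,.112,.045,.05); env.movel(p,R,.1)
p,R=pose(AX,a,.112,.045,.2); env.movel(p,R,.2)
print(env.sense()["t"],dial())
env.reach(*pose(PV,D(56),.078,-.06,.2,-1))
print(env.sense()["t"],dial(),look()["red"],look()["green"])
for c in("top","side"):
    viewer.read_camera(c); print(c,[tip_of(c,n)[:1] for n in("station","brass_bushing","lever_pivot","lever_knob")])
E
```

```text
[-2.  -1.7 -1.2]
17.6333 ([25.7, -64.0, -153.7], [([0.5962, -0.1212], -18.8)])
19.2667 ([25.8, -64.0, 115.9, -153.9], [([0.5963, -0.1213], -18.9)]) [(array([383.6, 175.1]), 95, array([ 0.6761, -0.1459])), (array([380. , 186.5]), 145, array([ 0.6522, -0.1389]))] []
top [[{'at': [0.5985, -0.1245, 0.0636], 'score': 0.89}], [{'at': [0.5968, -0.1239, 0.0672], 'score': 0.74}], [{'at': [0.6101, 0.0758, 0.0611], 'score': 0.56}], []]
side [[], [{'at': [0.5997, -0.1159, 0.0696], 'score': 0.69}], [{'at': [0.6054, 0.076, 0.0617], 'score': 0.71}], [{'at': [0.6631, 0.1628, 0.0624], 'score': 0.57}]]
```

The brass is at -19.0° against the arrow's -18.9°. Next is the lever.

```bash
python3 - <<'E'
from h import *
D=np.radians;t=-.0205
p,R=pose(PV,D(56),.078,-.055,.2,-1); env.movel(p,R,.15)
p,R=pose(PV,D(56),.078,-.055,.05,-1); env.movel(p,R,.15)
p,R=pose(PV,D(56),.078,t,.05,-1); env.movel(p,R,.06); print(f(),env.sense()["t"])
for a in list(np.arange(60,133,4))+list(np.arange(133,142.1,1)):
    p,R=pose(PV,D(a),.078,t,.05,-1); env.movel(p,R,.06 if a<133 else .03); w=f(); print(a,w,end=' ')
    if np.hypot(*w[:2])>9: break
print(env.sense()["t"]); o=look("c2"); print(o["red"],dial())
E
```

```text
[ 0.3 -0.2 -0.3] 22.0417
60 [-0.4 -0.3  0.1] 64 [ 0.9 -1.5  0.8] 68 [ 1.3 -1.3  0.5] 72 [ 1.1 -0.4  0.3] 76 [0.9 0.3 1.2] 80 [1.1 0.2 0. ] 84 [1.  0.2 1.5] 88 [1.3 0.9 0.1] 92 [ 0.6 -0.1  0.7] 96 [ 2.2 -0.1  1.7] 100 [ 1.6 -0.6 -0.1] 104 [0.9 0.7 0.8] 108 [0.8 0.3 1.1] 112 [1.1 0.2 0.4] 116 [1.4 1.1 0.4] 120 [1.2 1.6 0.4] 124 [0.7 1.2 0.9] 128 [0.  2.  1.2] 132 [ 0.4  1.8 -0.1] 133.0 [ 1.   1.8 -0. ] 134.0 [ 1.6  2.  -0. ] 135.0 [ 0.7  2.  -0.5] 136.0 [-0.2  2.1  0.6] 137.0 [0.7 2.6 0.4] 138.0 [1.4 2.3 0.2] 139.0 [ 0.   2.4 -0.2] 140.0 [1.6 3.4 0.6] 141.0 [ 0.9  2.6 -0.5] 142.0 [0.5 2.6 0.7] 29.2917
[(array([383.6, 175.1]), 95, array([ 0.6761, -0.1459])), (array([379.9, 186.5]), 143, array([ 0.6523, -0.1387]))] ([25.8, -64.0, 116.0, -153.9], [([0.5962, -0.1213], -18.9)])
```

View pics/c2.png

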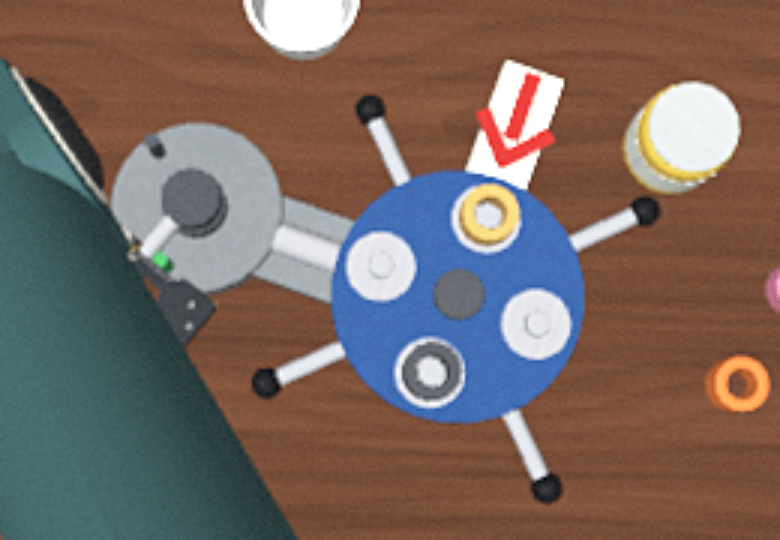

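The crop shows the dial at the arrow and the lever close to the green pin at (162,260), but there is no rise in force yet. I'll keep going in small steps until the stop is felt.

```bash
python3 - <<'E'
from h import *
D=np.radians;t=-.0205
for a in np.arange(142.7,152,.7):
    p,R=pose(PV,D(a),.078,t,.05,-1); env.movel(p,R,.03); w=f(); print(round(a,1),w,end=' ')
    if np.hypot(*w[:2])>8: break
env.pause(.3); print(f())
p,R=pose(PV,D(a),.078,-.055,.05,-1); env.movel(p,R,.1)
p,R=pose(PV,D(a),.078,-.055,.22,-1); env.movel(p,R,.2)
env.reach(np.array([.40,.33,.25]),R)
o=look("c3"); print(env.sense()["t"],o["red"],o["green"],dial(),[tip_of(c,"lever_knob") for c in("top",)])
viewer.read_camera("side");print(tip_of("side","lever_knob"))
E
```

```text
142.7 [ 2.   4.4 -1.4] 143.4 [ 2.9  6.2 -3. ] 144.1 [ 5.3  7.4 -4.5] [ 4.5  7.8 -5.1]
32.9417 [(array([383.6, 175.1]), 95, array([ 0.6761, -0.1459])), (array([379.9, 186.5]), 144, array([ 0.6523, -0.1388])), (array([238.9, 245.9]), 119, array([0.5236, 0.142 ]))] [(array([263.5, 227. ]), 26, array([0.5619, 0.0932]))] ([25.7, -64.1, 116.0, -153.8], [([0.5963, -0.1213], -18.9)]) [[{'at': [0.5216, 0.1363, 0.0554], 'score': 0.88}]]
[]
```

View pics/c3.png

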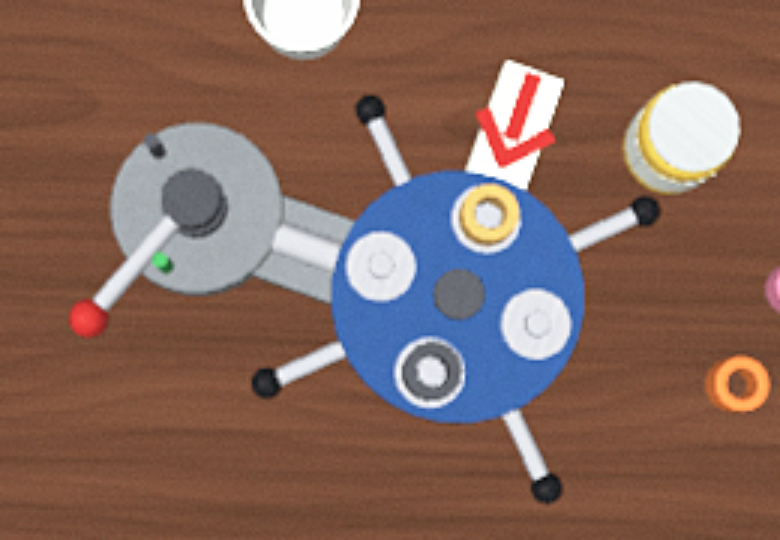

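The lever bar rests against the green pin (knob at 141°, about 1.57 rad). The brass is at the arrow, the bushings are seated and the hand is clear.

```bash
python3 -c "
from h import *
print(f()); print(workorder.finish_job())"
```

```text
[-1.1 -0.2  0.7]
the job is handed in; nothing more can be done
None
```

I turned the dial until the brass bushing's nest stood at the red arrow (within about 0.2° by camera), pushed the lever against the green stop pin (about 1.57 rad), moved the hand clear and handed the job in at about 33 s; the hand-in did not report a verdict.

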